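Move the dried plaster casts to the carrying rack in reverse order

ROBOT

A 7-joint arm with a two-finger parallel gripper is mounted at the origin on the work surface. World frame = base frame: x ahead of the robot, y to its left, z up, the work surface at z = 0. Lengths are in m, angles in rad, forces in N, time in s.
With the tool pointing down it reaches from about 0.35 to 0.9 m from the base axis. Payload 8.1 kg.
Tool frame: the origin (TCP) lies on the centre line of the jaws, within the pads' length; the fingertips stand 17 mm ahead of it and the grasp point (between the pads) lies 2 mm behind it; z points along the fingers, y is the direction in which the jaws open and shut (so a half turn about z gives the same grasp; the last joint's range is limited). The gripper opens to 92 mm and grips with 3 to 60 N. Pads are 19 mm wide; open, the fingers measure 130 mm over their backs; the gripper's body (75 mm by 190 mm) begins 47 mm behind the grasp point.
Start: joints at [-1.395, 0.434, 0.025, 1.573, -0.012, 1.134, -0.075], TCP at [0.172, 0.601, 0.212] pointing down, gripper open.
Joint ranges: [-2.62, 2.62], [-0.44, 2.09], [-1.27, 1.32], [0.08, 2.57], [-1.32, 4.46], [0.12, 2], [-2.74, 2.74]. Speed limits (rad/s): [2.22, 2.22, 3.01, 3.01, 3.14, 3.14, 3.14].

INTERFACE

Orientations are given as a rotation vector (axis times angle).
In Python, from cell import arm gives the robot as it stands.
- The arm moves only by the shell command python3 -m creep 'ROWS' [FORCE]. ROWS is JSON, a list that holds one entry, the list of rows, each a list of 7 numbers: the shift along the world's x, y, z in cm, then the turn, a rotation vector about the world's x, y, z in degrees, then the opening, from -1 (shut) to 1 (fully open), so that 0 is half open. In form: [[[tx, ty, tz, ax, ay, az, jaw], ...]]. A call has 1 to 5 rows; each row is the pose to reach, as a shift and turn from the pose commanded when the call began; what a row does not reach only later rows make up. A row lasts 1/10 s, in which the tool goes at most 50 mm and 8.59 degrees, less where a joint would pass 70% of its speed; a pose out of reach is approached as far as the arm can. A call with a gripper value outside its range is refused whole. The fingers move at their own pace and stop on an object; FORCE is the grip in N (left out, the last holds). Time passes only in rows, so rows that repeat a pose let the fingers close. It gives the time, the measured TCP pose, the force and the opening at its end, in the units of the state.
- arm.observe(): the state, without advancing time (a new reading comes with each control period).
- arm.get_image(name): name is "scene" or "top"; returns the picture (384x512x3 uint8, red, green, blue); there is no depth.
- arm.camera_model(name): a dict with "vfov" (degrees; the focal length in pixels is half the picture's height over the tangent of half this angle, whatever the lens; pixels are square), "cx", "cy" (the principal point, pixels), "cam_to_world" (4x4, takes a point from camera to world coordinates). Camera axes: x right, y down, z forward; pixel columns grow to the right and rows downward; lengths in m; the calibration is good to about 2 mm. A picture is of the moment at which its call begins. camera_model takes no time and is no camera call.
- arm.sign_off(): hands the job in, once; it reports no verdict.
The state is a dict: "clock": time; "joints": joint angles; "dq": joint speeds; "joint_efforts": joint torques, N m; "position": TCP position; "ee_rot": TCP orientation; "force": force on the tool from outside, world axes, zero at the start; "ft_torque": the same for the moment, N m; "width": opening from 0.0 (shut) to 1.0 (fully open).
Only numpy, scipy, OpenCV 4.12 (cv2) and the standard library are available. Lean on these libraries where they do the work, as an engineer would, in place of code of your own. Each camera call takes 0.05 s, during which the arm holds its last target.

TASK

Move the four plaster casts from the pale slatted drying rack to the dark carrying rack, one in each bay, in reverse order: the cast nearest the red end of the drying rack must end up farthest from the red end of the carrying rack, and so on along the row. Stand each one upright on the floor of its bay, setting it down gently without dropping it, and let none tip over.

Things in the scene. Friction and masses are not known exactly. Their poses are not given: they have to be found in the camera images.
- drying_rack: Drying rack, fixed, left or right of the robot: pale slats, 358 x 106 mm, top 36 mm above the table. Origin: centre of its underside; x runs along the row (within 0.3 rad of world x), z up. RED end board at x = -170 mm, 18 mm thick, 46 mm high. Four places at x = -114, -38, 38, 114 mm, y = 0, each with a coloured tile and a cast on it.
- carrying_rack: Carrying rack, fixed, on the other side: dark tray, 340 x 82 mm, with four empty bays. Origin: centre of its underside; x runs along the row (within 0.3 rad of world x), z up. RED end board (18 x 106, 46 mm high) at x = -170 mm. Bay centres x = -114, -38, 38, 114 mm, y = 0; bays 70 x 70 mm inside, floor 30 mm above the table, walls 6 mm thick, 12 mm above the floor.
- bust: Ivory plaster bust, 94 mm high: round foot 46 mm across, 14 mm high, thin neck, round head 40 mm across, straight-sided 56 to 78 mm above the underside. Grip the head along local y (40 mm), 65 mm above the underside; small nose and bun at -x and +x. Origin: centre of its underside, z up. Loose, 150 g; starts upright on the blue tile, yaw within 0.2 rad of the rack's.
- owl: Reddish-brown plaster owl, 96 mm high with its two pointed ears: round foot 46 mm across, 14 mm high, round body 42 mm across, straight-sided 30 to 74 mm above the underside; pale eyes at -x. Grip the body along local y (42 mm), 65 mm above the underside. Origin: centre of its underside, z up. Loose, 150 g; starts upright on the yellow tile, yaw within 0.2 rad of the rack's.
- torso: Buff-yellow plaster torso, 92 mm high: round foot 46 mm across, 14 mm high, narrow waist, chest block 48 (local x) by 34 mm (local y), 52 to 82 mm above the underside. Grip the chest along local y (34 mm), 65 mm above the underside. Origin: centre of its underside, z up. Loose, 150 g; starts upright on the green tile, yaw within 0.2 rad of the rack's.
- column: Grey plaster column, 90 mm high: square foot 44 mm, 14 mm high, round fluted shaft 36 mm across, square capital 40 x 40 mm, 54 to 84 mm above the underside. Grip the capital along local y (40 mm), 65 mm above the underside. Origin: centre of its underside, z up. Loose, 150 g; starts upright on the black tile, yaw within 0.2 rad of the rack's.
- tile_blue: Flat blue plastic tile, 64 x 64 x 5 mm, fixed on top of the drying rack at one of its four places; it lies under the bust and stays, showing where in the row the bust began. Origin: centre of its underside (36 mm above the table).
- tile_yellow: Flat yellow plastic tile, 64 x 64 x 5 mm, fixed on top of the drying rack at one of its four places; it lies under the owl and stays, showing where in the row the owl began. Origin: centre of its underside (36 mm above the table).
- tile_green: Flat green plastic tile, 64 x 64 x 5 mm, fixed on top of the drying rack at one of its four places; it lies under the torso and stays, showing where in the row the torso began. Origin: centre of its underside (36 mm above the table).
- tile_black: Flat black plastic tile, 64 x 64 x 5 mm, fixed on top of the drying rack at one of its four places; it lies under the column and stays, showing where in the row the column began. Origin: centre of its underside (36 mm above the table).
Mind the look-alikes: they are no part of the job. What is shaped like the torso but purple is not meant.

How it is judged:
By the outcome, as a careful person would: the job done as asked, in the order asked, and still so for the second after the job is handed in, with the robot touching nothing.
It also fails if it takes over 112 s, if anything falls off the work surface, if the arm or the gripper's body presses on something with over 40 N, if the wrist force passes 120 N, or if a joint passes its speed limit or range.

## Working session

There is one attempt and no reset: what is moved stays moved. The work goes in short steps, Python scripts to look and compute and a shell command to move; the robot and the scene stay as the last step left them, time stands still between calls to the robot, and variables do not carry over. Pictures are saved under pics/ and viewed, and the job is handed in when it is done.

```bash
mkdir -p pics; ls; python3 - <<'E'
from cell import arm
import cv2
print(arm.observe())
for n in("scene","top"):
    im=arm.get_image(n); cv2.imwrite(f"pics/{n}0.png",im[:,:,::-1]); print(n,arm.camera_model(n))
E
```

```text
pics
{'clock': 0.0, 'joints': array([-1.39462946,  0.43520657,  0.02497915,  1.5741303 , -0.01157937,
        1.133969  , -0.07510881]), 'dq': array([ 0.00115474,  0.00158104,  0.00041133,  0.00114103,  0.00034204,
        0.00010719, -0.00083584]), 'joint_efforts': array([-8.06967564e-04, -6.67848372e+01,  9.84501690e-01, -3.14465368e+01,
       -6.04910916e-02,  4.26161487e-02,  1.55110242e-04]), 'position': array([0.17190063, 0.60033107, 0.21084242]), 'ee_rot': array([-4.36579668e-01, -3.11105311e+00,  2.46243720e-03]), 'force': array([-0.83393177,  0.01979824, -0.2880505 ]), 'ft_torque': array([-0.00886294, -0.01828391,  0.01610391]), 'width': 1.0006118506364032}
scene {'vfov': 49.10675825283717, 'cx': 247.3265943887382, 'cy': 196.14755095351, 'cam_to_world': array([[ 0.4578221 ,  0.54150104, -0.70510676,  1.17690856],
       [ 0.88904191, -0.28049665,  0.36183713, -0.29645846],
       [-0.0018449 , -0.7925265 , -0.60983468,  0.62760592],
       [ 0.        ,  0.        ,  0.        ,  1.        ]])}
top {'vfov': 57.073963804662526, 'cx': 260.78907057786233, 'cy': 196.01207443346502, 'cam_to_world': array([[ 0.02945042, -0.98892693,  0.1454517 ,  0.42866573],
       [-0.99950905, -0.03069186, -0.00629795,  0.04112327],
       [ 0.0106924 , -0.14519481, -0.98934531,  0.9368251 ],
       [ 0.        ,  0.        ,  0.        ,  1.        ]])}
```

View pics/scene0.png

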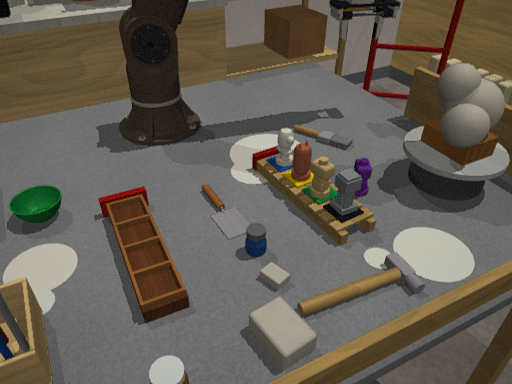

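View pics/top0.png

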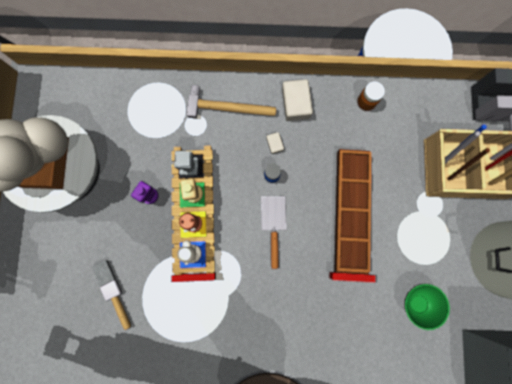

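The scene shows the drying rack with white bust, red-brown owl, buff torso and grey column (scene about (287,145), (302,162), (322,178), (347,193)). The carrying rack is at about (145,250). A purple torso look-alike stands at scene (362,176), top (145,192). I'll enlarge both racks.

```bash
python3 - <<'E'
import cv2
im=cv2.imread("pics/top0.png")
a=cv2.resize(im[135:290,115:235],None,fx=3.8,fy=3.8,interpolation=cv2.INTER_CUBIC)
b=cv2.resize(im[135:290,315:395],None,fx=3.8,fy=3.8,interpolation=cv2.INTER_CUBIC)
cv2.imwrite("pics/topcrop.png",cv2.hconcat([a,b])); print(a.shape,b.shape)
im=cv2.imread("pics/scene0.png")
cv2.imwrite("pics/scenecrop.png",cv2.resize(im[110:250,235:395],None,fx=4.2,fy=4.2,interpolation=cv2.INTER_CUBIC))
E
```

```text
(589, 456, 3) (589, 304, 3)
```

View pics/topcrop.png

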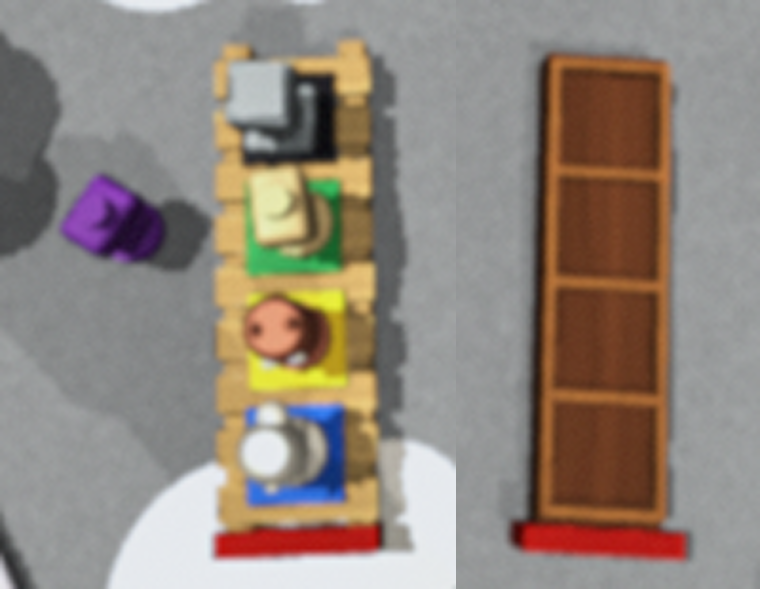

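View pics/scenecrop.png

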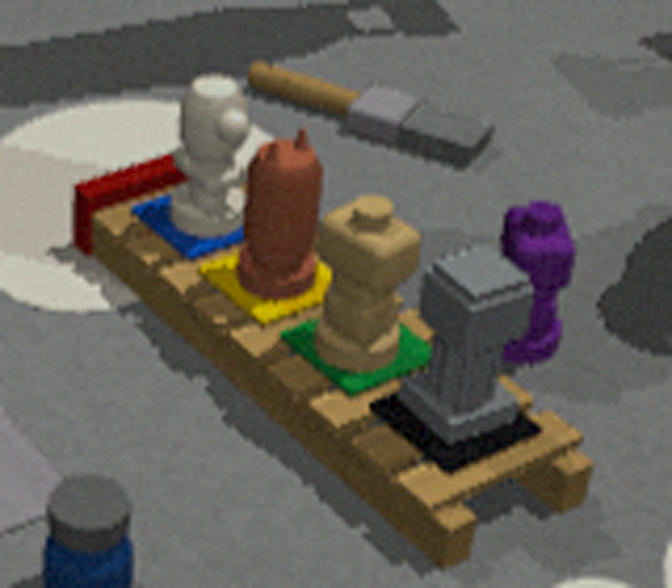

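Order from the red end: bust (blue), owl (yellow), torso (green), column (black). The purple torso at top (145,192) is off the rack and ignored. The buff one on green at top (190,190) is the one meant. Now I'll fit the rack poses.

```bash
cat > h.py <<'E'
import numpy as np, cv2
from cell import arm
from scipy.optimize import least_squares
def proj(n,P,k=0.0):
    m=arm.camera_model(n);T=np.linalg.inv(m["cam_to_world"]);f=192/np.tan(np.radians(m["vfov"]/2))
    P=np.atleast_2d(P);c=P@T[:3,:3].T+T[:3,3];u=c[:,:2]/c[:,2:]
    r2=(u**2).sum(1,keepdims=True); u=u*(1+k*r2)
    return u*f+[m["cx"],m["cy"]]
def W(pose,L):
    x,y,a=pose;L=np.atleast_2d(np.array(L,float));c,s=np.cos(a),np.sin(a)
    return np.c_[x+c*L[:,0]-s*L[:,1],y+s*L[:,0]+c*L[:,1],L[:,2]]
E
cat > fit.py <<'E'
from h import *
def px(p,off): return (np.array(p,float)+.5)/3.8-.5+off
D=[[-.179,.053,.046],[-.179,-.053,.046]];dp=[(216,558),(380,550)]
for xc,pts in((-.114,[(247,506),(345,501),(343,405)]),(-.038,[(250,390),(347,384),(345,291)]),(.038,[(248,275),(341,271),(340,180)]),(.114,[(243,162),(333,158),(333,75)])):
    D+=[[xc-.032,.032,.041],[xc-.032,-.032,.041],[xc+.032,-.032,.041]];dp+=pts
dp=px(dp,[115,135])
C=[[.155,.041,.042],[.155,-.041,.042],[-.179,-.053,.046],[-.179,.053,.046]]
cp=[(546,53),(669,62),(688,558),(522,550)]
for x,l,r in((.076,170,175),(0,282,286),(-.076,396,400)):
    C+=[[x,.035,.042],[x,-.035,.042]];cp+=[({.076:556,0:553,-.076:551}[x],l),(660,r)]
cp=np.array(cp,float);cp[:,0]-=456;cp=px(cp,[315,135])
for n,L,p,g in(("dry",D,dp,[.35,.17,0]),("car",C,cp,[.35,-.15,0])):
  for fk in(0,1):
    f=lambda q:(proj("top",W(q[:3],L),q[3]*fk)-p).ravel()
    s=least_squares(f,g+[0],loss="soft_l1"); print(n,fk,s.x.round(4),np.sqrt((f(s.x)**2).mean()));
  print(f(s.x).reshape(-1,2).round(1).tolist())
E
python3 fit.py
```

```text
dry 0 [0.5218 0.2098 0.0789 0.    ] 0.6332828042709077
dry 1 [ 0.5215  0.2103  0.0776 -0.053 ] 0.6083137562445958
[[0.2, 0.2], [-0.1, 0.4], [0.7, -0.1], [0.5, 0.0], [0.3, -0.5], [-0.7, -0.1], [-0.9, 0.3], [-1.0, -0.5], [-0.6, 0.2], [-0.1, 0.1], [-0.4, -0.5], [0.3, 0.8], [1.3, 0.7], [0.7, -1.5]]
car 0 [ 0.5339 -0.2041 -0.0185  0.    ] 0.44801880014000917
car 1 [ 0.534  -0.2036 -0.0192  0.0237] 0.4355886517243204
[[0.8, 0.8], [-0.2, -0.1], [-0.2, 0.7], [0.4, 0.6], [-0.1, -0.2], [-0.3, -0.2], [0.3, -0.5], [-0.4, -0.2], [0.3, -0.5], [-0.5, -0.2]]
```

```bash
cat > ov.py <<'E'
from h import *
dry=[.5218,.2098,.0789];car=[.5339,-.2041,-.0185]
def box(x0,x1,y0,y1,z): return [[x0,y0,z],[x1,y0,z],[x1,y1,z],[x0,y1,z]]
def draw(im,n,pose,L,S,o,col):
    p=((proj(n,W(pose,L))+.5-o)*S-.5)
    cv2.polylines(im,[np.round(p*8).astype(int).reshape(-1,1,2)],True,col,1,cv2.LINE_AA,3)
def rend(n,src,r0,r1,c0,c1,S,out):
    im=cv2.resize(cv2.imread(src)[r0:r1,c0:c1],None,fx=S,fy=S,interpolation=cv2.INTER_CUBIC);o=np.array([c0,r0])
    draw(im,n,dry,box(-.179,-.161,-.053,.053,.046),S,o,(255,255,0));draw(im,n,car,box(-.179,-.161,-.053,.053,.046),S,o,(255,255,0))
    for x in(-.114,-.038,.038,.114):
        draw(im,n,dry,box(x-.032,x+.032,-.032,.032,.041),S,o,(255,0,255));draw(im,n,car,box(x-.035,x+.035,-.035,.035,.042),S,o,(255,255,0))
    cv2.imwrite(out,im)
if __name__=="__main__":
    rend("scene","pics/scene0.png",125,325,90,390,2.6,"pics/ovs.png")
    rend("top","pics/top0.png",135,290,160,390,3.4,"pics/ovt.png")
E
python3 ov.py
```

```text
(no output)
```

View pics/ovs.png

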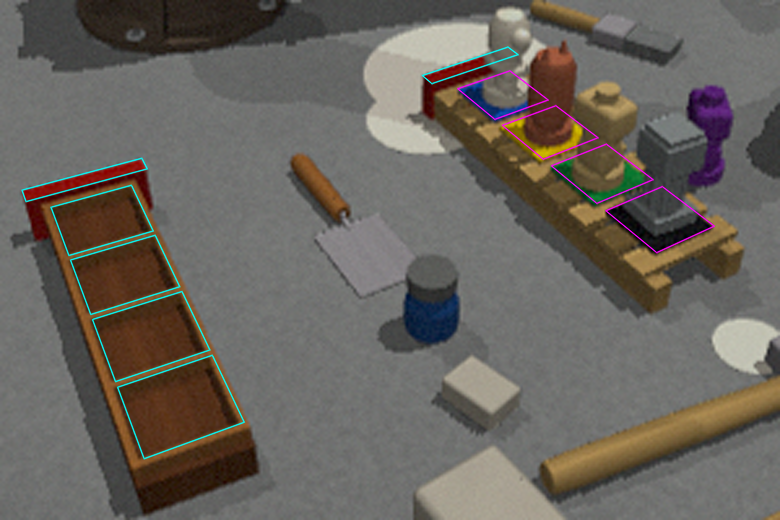

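View pics/ovt.png

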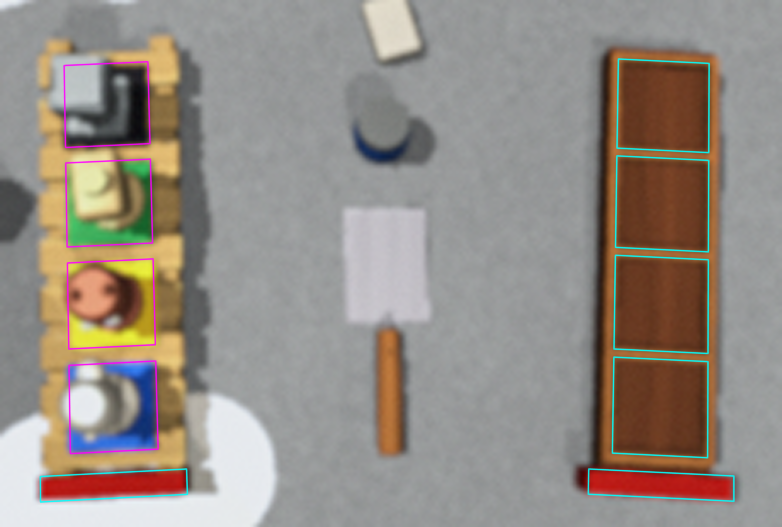

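```bash
cat > ovc.py <<'E'
from ov import *
import sys,json
def ring(r,z): 
    t=np.linspace(0,2*np.pi,40)[:-1]; return [[r*np.cos(a),r*np.sin(a),z+.041] for a in t]
def sq(a,b,z): return box(-a,a,-b,b,z+.041)
M={"bust":[ring(.023,0),ring(.023,.014),ring(.020,.056),ring(.020,.078)],
"owl":[ring(.023,0),ring(.023,.014),ring(.021,.03),ring(.021,.074)],
"torso":[ring(.023,0),ring(.023,.014),sq(.024,.017,.052),sq(.024,.017,.082)],
"column":[sq(.022,.022,0),sq(.022,.022,.014),sq(.02,.02,.054),sq(.02,.02,.084)]}
P=json.load(open("casts.json"))
def go(n,src,r0,r1,c0,c1,S,names,which):
    im=cv2.resize(cv2.imread(src)[r0:r1,c0:c1],None,fx=S,fy=S,interpolation=cv2.INTER_CUBIC)
    for k in names:
        for i in which: draw(im,n,P[k],M[k][i],S,np.array([c0,r0]),[(0,255,0),(0,255,0),(255,0,255),(255,255,0)][i])
    return im
if __name__=="__main__":
    a=go("top","pics/top0.png",145,270,165,220,4.7,M,(1,3)); 
    b=cv2.resize(cv2.imread("pics/top0.png")[145:270,165:220],None,fx=4.7,fy=4.7,interpolation=cv2.INTER_CUBIC)
    cv2.imwrite(sys.argv[1]+"t.png",cv2.hconcat([a,b]))
    cv2.imwrite(sys.argv[1]+"s.png",go("scene","pics/scene0.png",120,225,265,375,5.6,M,(0,3)))
E
python3 - <<'E'
from ov import *
import json
d={}
for k,x in(("bust",-.114),("owl",-.038),("torso",.038),("column",.114)):
    w=W(dry,[[x,0,0]])[0]; d[k]=[w[0],w[1],dry[2]]
json.dump(d,open("casts.json","w"));print(d)
E
python3 ovc.py pics/c1
```

```text
{'bust': [np.float64(0.4081546529303054), np.float64(0.2008147293079924), 0.0789], 'owl': [np.float64(0.4839182176434352), np.float64(0.2068049097693308), 0.0789], 'torso': [np.float64(0.559681782356565), np.float64(0.21279509023066917), 0.0789], 'column': [np.float64(0.6354453470696947), np.float64(0.21878527069200757), 0.0789]}
```

View pics/c1t.png

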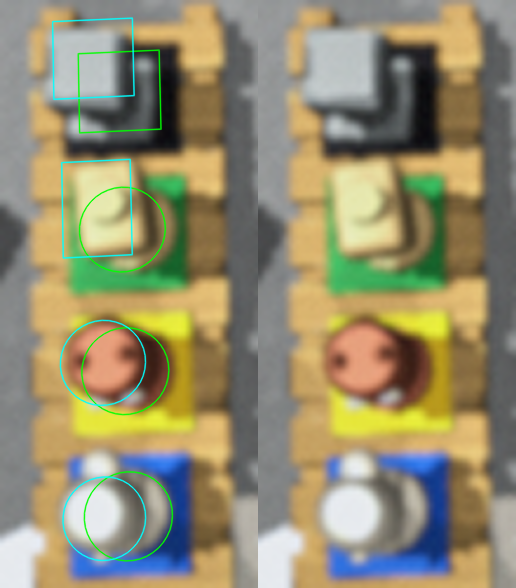

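View pics/c1s.png

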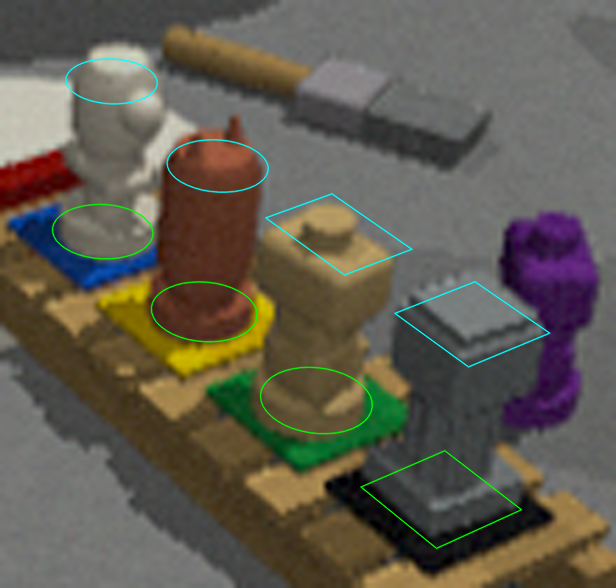

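```bash
python3 - <<'E'
import json
d=json.load(open("casts.json"))
for k,dx,dy,yaw in(("bust",3,2,.05),("owl",1.5,-2.9,.25),("torso",0,-4.9,.2),("column",-4.9,3.2,.11)):
    d[k]=[d[k][0]+dx/1e3,d[k][1]+dy/1e3,yaw]
json.dump(d,open("casts.json","w"));print(d)
E
python3 ovc.py pics/c2
```

```text
{'bust': [0.4111546529303054, 0.2028147293079924, 0.05], 'owl': [0.4854182176434352, 0.2039049097693308, 0.25], 'torso': [0.559681782356565, 0.20789509023066918, 0.2], 'column': [0.6305453470696947, 0.22198527069200757, 0.11]}
```

View pics/c2t.png

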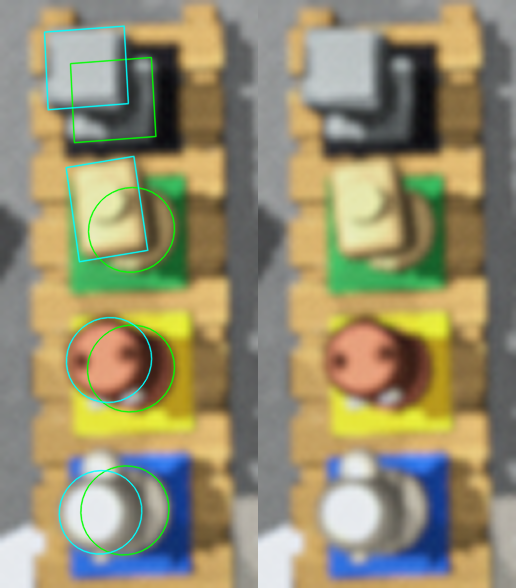

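View pics/c2s.png

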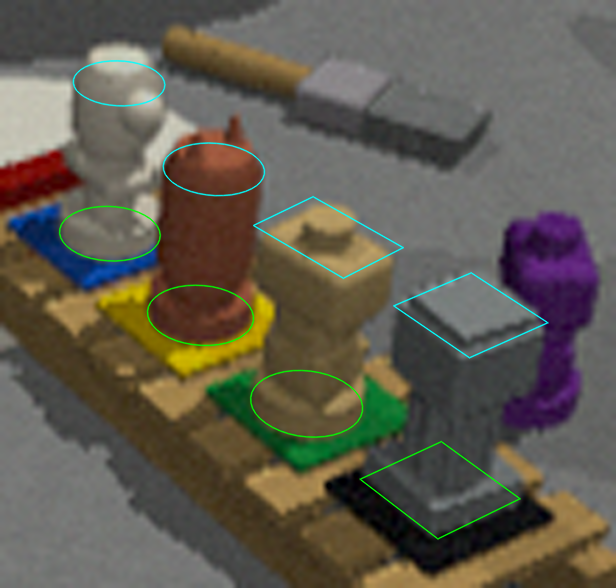

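```bash
python3 -m creep '[[[2.4,-4,0,0,0,4,1],[4.8,-8,0,0,0,8,1],[7.2,-12,0,0,0,12,1],[9.6,-16,-0.5,0,0,16,1],[12,-20,-1.2,0,0,19,1]]]' 20
```

```text
clock: 0.6
position: [0.2928, 0.3992, 0.1996]
ee_rot: [-0.087, 3.14, 0.001]
force: [1.0, -0.2, 0.2]
width: 0.997
```

```bash
python3 -m creep '[[[2.4,-4,0,0,0,0,1],[4.8,-8,0,0,0,0,1],[7.2,-12,0,0,0,0,1],[9.6,-16,0,0,0,0,1],[11.8,-20,0,0,0,0,1]]]'; python3 -m creep '[[[0,0,0,0,0,0,1],[0,0,0,0,0,0,1],[0,0,0,0,0,0,1]]]'
```

```text
clock: 1.1
position: [0.4107, 0.199, 0.1996]
ee_rot: [-0.083, 3.14, 0.0]
force: [0.8, 1.1, -0.0]
width: 1.001
clock: 1.4
position: [0.4094, 0.2018, 0.1995]
ee_rot: [0.085, -3.14, -0.0]
force: [0.3, 0.5, -0.4]
width: 1.0
```

```bash
python3 -m creep '[[[0,0,-2.5,0,0,0,1],[0,0,-5,0,0,0,1],[0,0,-7.5,0,0,0,1],[0,0,-9,0,0,0,1],[0,0,-9.6,0,0,0,1]]]'; python3 - <<'E'
from cell import arm
import cv2
im=arm.get_image("scene")[80:240,220:400,::-1]; cv2.imwrite("pics/g1.png",cv2.resize(im,None,fx=3.5,fy=3.5,interpolation=cv2.INTER_CUBIC))
E
```

```text
clock: 1.9
position: [0.4085, 0.2018, 0.1022]
ee_rot: [0.087, -3.138, 0.002]
force: [-0.1, -0.3, 0.1]
width: 0.999
```

View pics/g1.png

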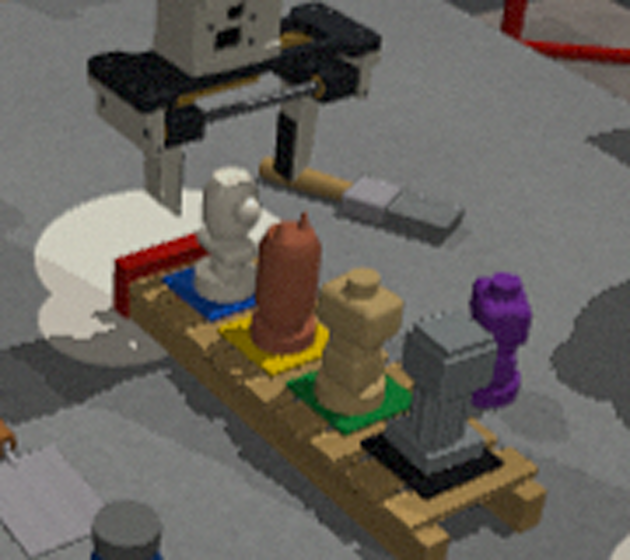

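```bash
python3 - <<'E'
from h import *
import json
o=arm.observe();print(o["position"],o["clock"])
p=o["position"]
for n,(c0,r0) in(("scene",(220,80)),):
  for dz in(-.017,0):
    for dy in(-.046,0,.046): print(((proj(n,[[p[0]-.054*dy,p[1]+dy,p[2]+dz]])-[c0,r0])*3.5).round())
  print(((proj(n,[[.41,.2015,.041+.065]])-[c0,r0])*3.5).round())
im=arm.get_image("top")[140:300,120:260,::-1]; cv2.imwrite("pics/g1t.png",cv2.resize(im,None,fx=3.7,fy=3.7,interpolation=cv2.INTER_CUBIC))
im=arm.get_image("scene")[80:240,220:400,::-1]; cv2.imwrite("pics/g2.png",cv2.resize(im,None,fx=3.5,fy=3.5,interpolation=cv2.INTER_CUBIC))
E
```

```text
[0.40861807 0.20167464 0.10216525] 1.95
[[170. 248.]]
[[224. 231.]]
[[277. 214.]]
[[171. 227.]]
[[226. 210.]]
[[278. 194.]]
[[227. 206.]]
```

View pics/g1t.png

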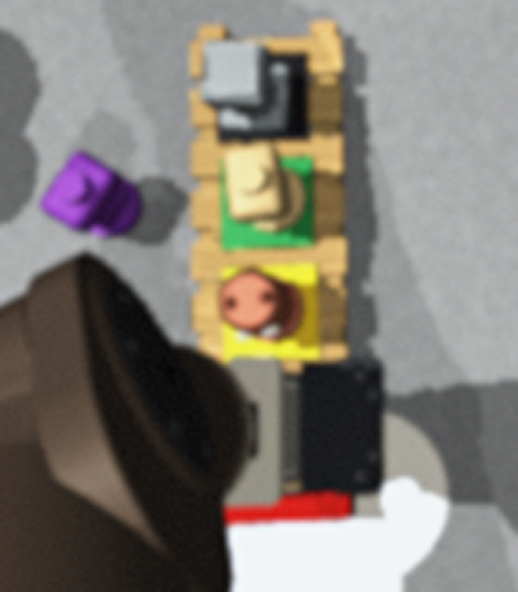

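View pics/g2.png

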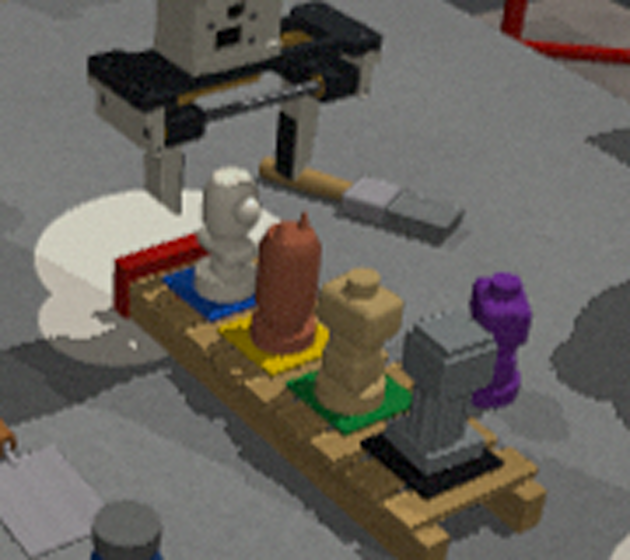

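```bash
python3 - <<'E'
from h import *
p=arm.observe()["position"]
for h in(.045,.08,.1):
  print("top",h,[((proj("top",[[p[0]+dx,p[1]+dy,p[2]+h]])-[120,140])*3.7).round().tolist() for dx,dy in((0,0),(.0375,-.095),(-.0375,-.095),(.095,-.0375))])
# scene candidates: residual vs observed tips
obs=np.array([[178,212],[300,178]])
for d in([0,0,0],[0,0,.02],[-.03,0,0],[-.02,0,.01]):
  q=p+d; print(d,((proj("scene",[[q[0]+.003,q[1]-.055,q[2]-.017],[q[0]-.003,q[1]+.055,q[2]-.017]])-[220,80])*3.5).round().tolist())
E
```

```text
top 0.045 [[[236.0, 423.0]], [[398.0, 364.0]], [[393.0, 492.0]], [[307.0, 266.0]]]
top 0.08 [[[223.0, 424.0]], [[393.0, 363.0]], [[387.0, 497.0]], [[298.0, 260.0]]]
top 0.1 [[[215.0, 425.0]], [[390.0, 362.0]], [[384.0, 499.0]], [[293.0, 256.0]]]
[0, 0, 0] [[160.0, 250.0], [288.0, 210.0]]
[0, 0, 0.02] [[161.0, 225.0], [290.0, 185.0]]
[-0.03, 0, 0] [[140.0, 230.0], [266.0, 192.0]]
[-0.02, 0, 0.01] [[147.0, 225.0], [274.0, 186.0]]
```

```bash
python3 - <<'E'
from h import *
im=cv2.imread("pics/scene0.png")[0:110,300:440]; im=cv2.resize(im,None,fx=5,fy=5,interpolation=cv2.INTER_CUBIC)
p=np.array([.1719,.6003,.2108]);yd=np.array([.276,.961,0])
for h,c in((-.017,(0,255,0)),(.013,(0,0,255)),(.049,(255,255,0))):
  for s in(-.065,-.046,.046,.065):
    q=(proj("scene",[p+yd*s+[0,0,h]])[0]-[300,0])*5; cv2.circle(im,tuple(int(v) for v in q),4,c,-1)
cv2.imwrite("pics/g0.png",im)
im=cv2.imread("pics/g2.png")
p=np.array(arm.observe()["position"]);yd=np.array([-.054,.9985,0])
for h,c in((-.017,(0,255,0)),(.013,(0,0,255)),(.049,(255,255,0))):
  for s in(-.065,-.046,.046,.065):
    q=(proj("scene",[p+yd*s+[0,0,h]])[0]-[220,80])*3.5; cv2.circle(im,tuple(int(v) for v in q),4,c,-1)
cv2.imwrite("pics/g2b.png",im)
E
```

```text
(no output)
```

View pics/g0.png

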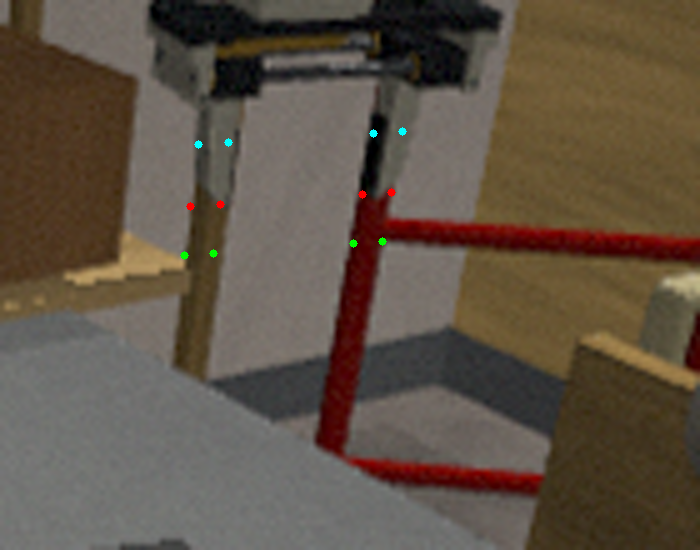

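View pics/g2b.png

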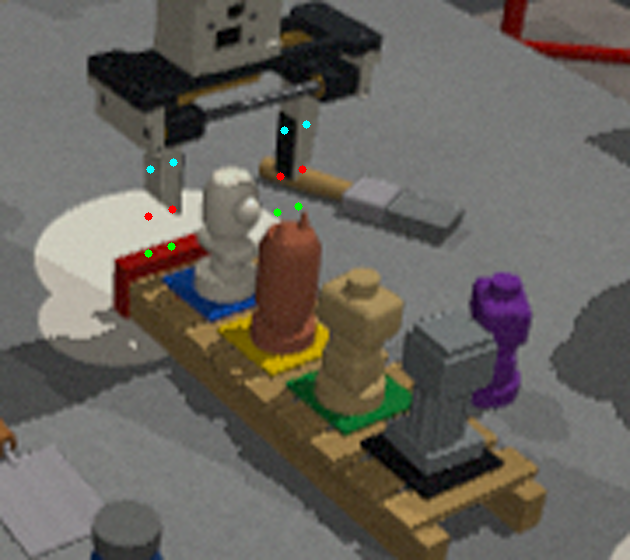

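The camera shows the fingertips consistently about 29 mm higher than the reported pose and the stated tool geometry imply, both at the start pose and here. The racks and the top-view gripper footprint agree with the calibration. I trust the pictures, so I'll descend a further part of that and look again.

```bash
python3 -m creep '[[[0,0,-1,0,0,0,1],[0,0,-1.8,0,0,0,1],[0,0,-2.4,0,0,0,1],[0,0,-2.8,0,0,0,1],[0,0,-2.8,0,0,0,1]]]'; python3 - <<'E'
from h import *
im=arm.get_image("scene")[100:210,240:360,::-1]; im=cv2.resize(im,None,fx=5,fy=5,interpolation=cv2.INTER_CUBIC)
p=np.array(arm.observe()["position"])+[0,0,.029];yd=np.array([-.054,.9985,0])
for h,c in((-.017,(0,255,0)),(-.002,(0,0,255))):
  for s in(-.065,-.046,.046,.065):
    q=(proj("scene",[p+yd*s+[0,0,h]])[0]-[240,100])*5; cv2.circle(im,tuple(int(v) for v in q),3,c,-1)
cv2.imwrite("pics/g3.png",im)
E
```

```text
clock: 2.55
position: [0.4097, 0.2006, 0.0751]
ee_rot: [0.083, -3.14, 0.001]
force: [-0.0, -0.4, 0.2]
width: 1.001
```

View pics/g3.png

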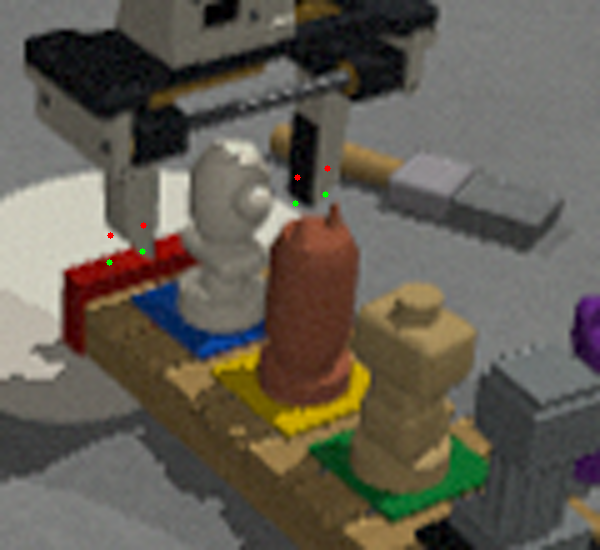

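```bash
python3 -m creep '[[[0,0,0,0,0,0,0.3],[0,0,0,0,0,0,0],[0,0,0,0,0,0,-0.3],[0,0,0,0,0,0,-0.6],[0,0,0,0,0,0,-0.6]]]' 20;python3 -m creep '[[[0,0,0,0,0,0,-0.6],[0,0,0,0,0,0,-0.6],[0,0,0,0,0,0,-0.6],[0,0,0,0,0,0,-0.6]]]' ;python3 - <<'E'
from h import *
im=arm.get_image("scene")[100:210,240:360,::-1]; im=cv2.resize(im,None,fx=5,fy=5,interpolation=cv2.INTER_CUBIC)
cv2.imwrite("pics/g4.png",im)
E
```

```text
clock: 3.1
position: [0.4101, 0.2009, 0.0757]
ee_rot: [-0.083, 3.14, 0.0]
force: [0.4, 0.5, 0.1]
width: 0.61
clock: 3.5
position: [0.4101, 0.201, 0.0757]
ee_rot: [-0.083, 3.14, 0.0]
force: [0.6, 0.9, -0.9]
width: 0.43
```

View pics/g4.png

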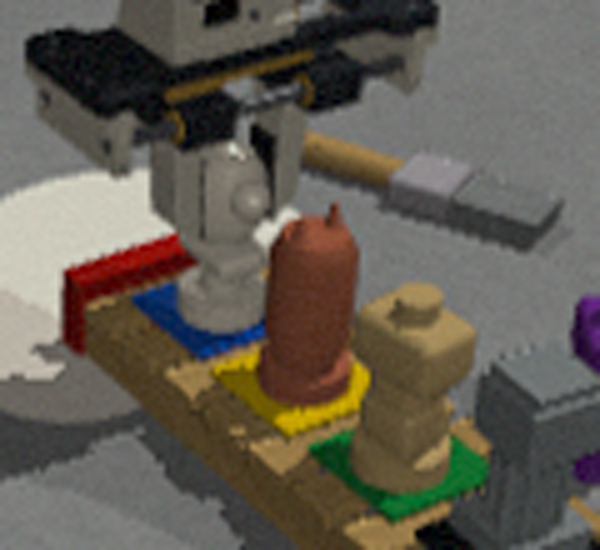

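```bash
python3 -m creep '[[[0,0,0.6,0,0,0,-0.6],[0,0,2,0,0,0,-0.6],[0,0,5,0,0,0,-0.6],[0,0,9,0,0,0,-0.6],[0,0,12,0,0,0,-0.6]]]'; python3 -m creep '[[[2.4,-4,0,0,0,-1,-0.6],[4.8,-8,0,0,0,-2,-0.6],[7.2,-12,0,0,0,-3,-0.6],[9.6,-16,0,0,0,-4,-0.6],[12,-20,0,0,0,-4,-0.6]]]'; python3 -m creep '[[[2.4,-4,0,0,0,0,-0.6],[4.8,-8,0,0,0,0,-0.6],[7.2,-12,0,0,0,0,-0.6],[9.6,-16,0,0,0,0,-0.6],[11.8,-20.7,0,0,0,0,-0.6]]]';python3 -m creep '[[[0,0,0,0,0,0,-0.6],[0,0,0,0,0,0,-0.6],[0,0,0,0,0,0,-0.6]]]'
```

```text
clock: 4.05
position: [0.4101, 0.2007, 0.1979]
ee_rot: [-0.082, 3.14, 0.0]
force: [0.6, 0.6, -2.5]
width: 0.431
clock: 4.55
position: [0.5304, -0.0009, 0.196]
ee_rot: [0.027, 3.141, 0.0]
force: [0.8, 0.4, -1.8]
width: 0.429
clock: 5.05
position: [0.6481, -0.2048, 0.1956]
ee_rot: [-0.024, -3.141, -0.002]
force: [1.6, 0.7, -1.1]
width: 0.433
clock: 5.35
position: [0.6469, -0.2031, 0.1954]
ee_rot: [-0.025, -3.141, -0.002]
force: [0.3, 0.7, -1.7]
width: 0.43
```

```bash
python3 - <<'E'
from h import *
im=arm.get_image("scene")[130:330,60:300,::-1]; im=cv2.resize(im,None,fx=3,fy=3,interpolation=cv2.INTER_CUBIC)
cv2.imwrite("pics/p1.png",im)
E
```

```text
(no output)
```

View pics/p1.png

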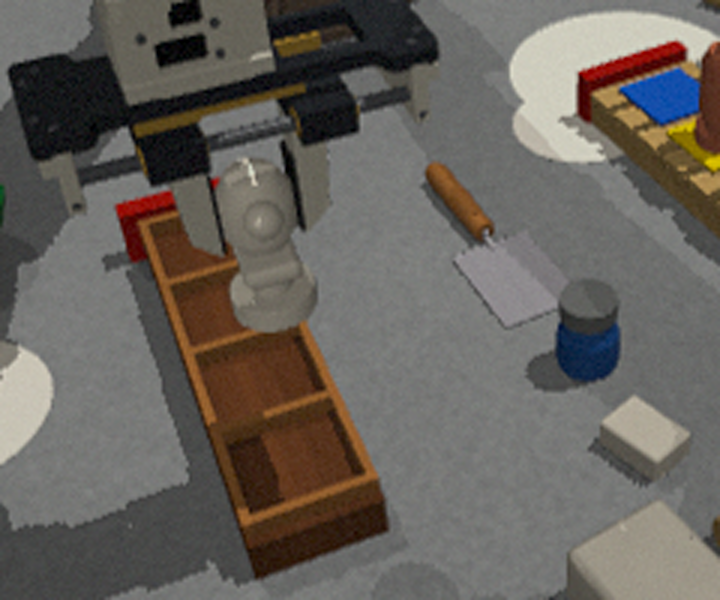

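```bash
python3 -m creep '[[[0,-0.3,-3,0,0,0,-0.6],[0,-0.3,-7,0,0,0,-0.6],[0,-0.3,-10.5,0,0,0,-0.6],[0,-0.3,-12,0,0,0,-0.6],[0,-0.3,-12.3,0,0,0,-0.6]]]'; python3 -m creep '[[[0,0,-0.1,0,0,0,-0.6],[0,0,-0.2,0,0,0,-0.6],[0,0,-0.3,0,0,0,-0.6],[0,0,-0.4,0,0,0,-0.6]]]'
python3 - <<'E'
from h import *
im=arm.get_image("scene")[130:330,60:300,::-1]; im=cv2.resize(im,None,fx=3,fy=3,interpolation=cv2.INTER_CUBIC)
cv2.imwrite("pics/p2.png",im)
E
```

```text
clock: 5.9
position: [0.6462, -0.2057, 0.0712]
ee_rot: [-0.024, -3.139, -0.002]
force: [-0.7, 0.4, -1.4]
width: 0.429
clock: 6.3
position: [0.6479, -0.2076, 0.0697]
ee_rot: [0.027, 3.14, -0.0]
force: [0.8, 0.1, -1.8]
width: 0.429
```

View pics/p2.png

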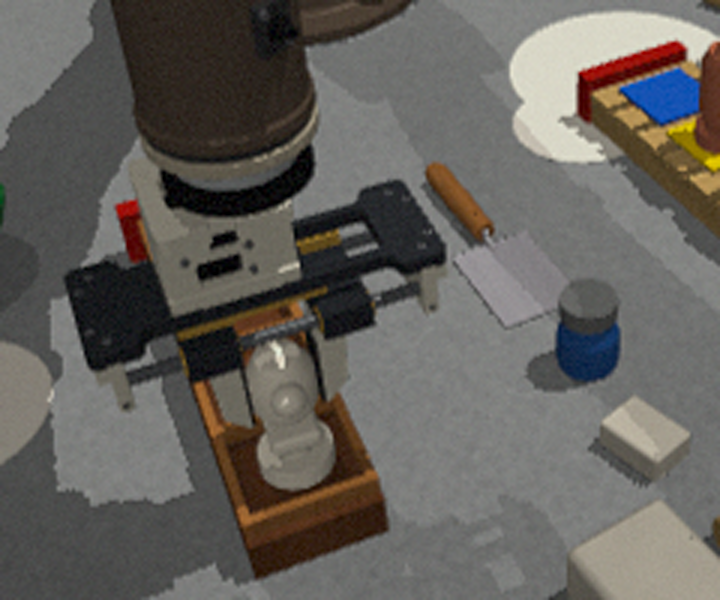

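```bash
python3 -m creep '[[[0,0,-0.1,0,0,0,-0.6],[0,0,-0.2,0,0,0,-0.6],[0,0,-0.3,0,0,0,-0.6]]]'; python3 -m creep '[[[0,0,-0.1,0,0,0,-0.6],[0,0,-0.1,0,0,0,-0.6]]]';  python3 -m creep '[[[0,0,-0.1,0,0,0,-0.6],[0,0,-0.1,0,0,0,-0.6]]]'
```

```text
clock: 6.65
position: [0.6472, -0.2075, 0.0656]
ee_rot: [-0.027, -3.141, -0.0]
force: [-0.1, -0.7, -2.1]
width: 0.435
clock: 6.85
position: [0.6474, -0.2074, 0.0648]
ee_rot: [0.027, 3.141, 0.0]
force: [0.0, 0.1, 0.6]
width: 0.432
clock: 7.05
position: [0.6477, -0.2074, 0.0647]
ee_rot: [0.027, 3.14, 0.0]
force: [-2.5, 1.4, 7.3]
width: 0.431
```

```bash
python3 -m creep '[[[0,0,0.1,0,0,0,-0.6],[0,0,0.1,0,0,0,-0.1],[0,0,0.1,0,0,0,0.2],[0,0,0.1,0,0,0,0.6],[0,0,0.1,0,0,0,1]]]'; python3 -m creep '[[[0,0,0,0,0,0,1],[0,0,0,0,0,0,1],[0,0,0,0,0,0,1],[0,0,1,0,0,0,1],[0,0,4,0,0,0,1]]]';  python3 -m creep '[[[0,0,4.5,0,0,0,1],[0,0,9.2,0,0,0,1]]]'
python3 - <<'E'
from h import *
im=arm.get_image("scene")[130:330,60:300,::-1]; im=cv2.resize(im,None,fx=3,fy=3,interpolation=cv2.INTER_CUBIC)
cv2.imwrite("pics/p3.png",im)
E
```

```text
clock: 7.55
position: [0.6472, -0.2075, 0.0645]
ee_rot: [-0.027, -3.141, 0.0]
force: [0.2, -0.7, 0.3]
width: 0.661
clock: 8.05
position: [0.6453, -0.2066, 0.1028]
ee_rot: [-0.027, -3.136, -0.002]
force: [-0.1, 0.1, -0.0]
width: 1.0
clock: 8.25
position: [0.6466, -0.2073, 0.1983]
ee_rot: [-0.027, -3.14, -0.0]
force: [0.6, 0.1, 0.2]
width: 0.999
```

View pics/p3.png

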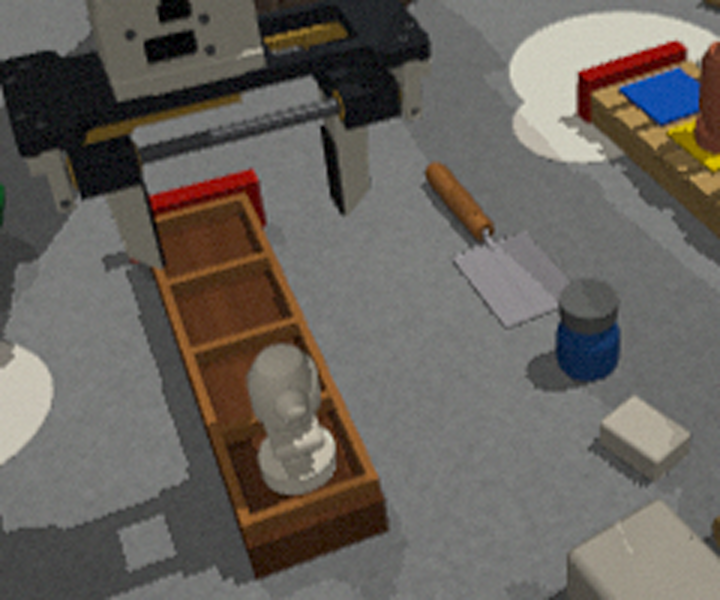

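```bash
python3 -m creep '[[[-1.8,4.6,0,0,0,3,1],[-3.6,9.2,0,0,0,6,1],[-5.4,13.8,0,0,0,9,1],[-7.2,18.4,0,0,0,12,1],[-9,23,0,0,0,13,1]]]'; python3 -m creep '[[[-1.8,4.6,0,0,0,0,1],[-3.6,9.2,0,0,0,0,1],[-5.4,13.8,0,0,0,0,1],[-7.2,18.1,0,0,0,0,1],[-7.2,18.1,0,0,0,0,1]]]'; python3 -m creep '[[[0,0,0,0,0,0,1],[0,0,0,0,0,0,1]]]'
```

```text
clock: 8.8
position: [0.5565, 0.0242, 0.1975]
ee_rot: [-0.332, 3.123, 0.0]
force: [0.8, 1.0, 0.4]
width: 1.003
clock: 9.3
position: [0.4822, 0.211, 0.1972]
ee_rot: [0.345, -3.122, -0.006]
force: [0.4, 0.4, -0.3]
width: 0.999
clock: 9.5
position: [0.4859, 0.2022, 0.197]
ee_rot: [-0.326, 3.124, -0.001]
force: [-0.1, -0.7, -0.9]
width: 0.998
```

```bash
python3 -m creep '[[[0,0.1,-3,0,0,0,1],[0,0.1,-6,0,0,0,1],[0,0.1,-9,0,0,0,1],[0,0.1,-11,0,0,0,1],[0,0.1,-12.1,0,0,0,1]]]'; python3 -m creep '[[[0,0,0,0,0,0,1],[0,0,0,0,0,0,1]]]';python3 - <<'E'
from h import *
im=arm.get_image("scene")[100:220,240:370,::-1]; im=cv2.resize(im,None,fx=5,fy=5,interpolation=cv2.INTER_CUBIC)
cv2.imwrite("pics/o1.png",im)
E
```

```text
clock: 10.0
position: [0.4853, 0.2023, 0.0741]
ee_rot: [0.324, -3.123, 0.002]
force: [0.4, -0.8, 0.6]
width: 1.001
clock: 10.2
position: [0.4861, 0.2041, 0.0764]
ee_rot: [-0.327, 3.124, 0.0]
force: [0.1, 1.1, 0.9]
width: 1.0
```

View pics/o1.png

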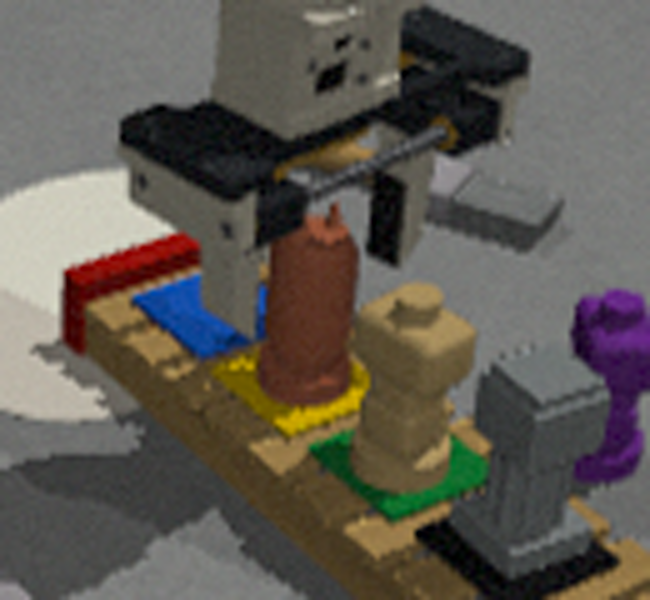

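The open jaws stand either side of the owl, at crop (240,300) and (390,220), with the owl centred between them. Closing now.

```bash
python3 -m creep '[[[0,0,0,0,0,0,0.3],[0,0,0,0,0,0,0],[0,0,0,0,0,0,-0.3],[0,0,0,0,0,0,-0.6],[0,0,0,0,0,0,-0.6]]]';python3 -m creep '[[[0,0,0,0,0,0,-0.6],[0,0,0,0,0,0,-0.6],[0,0,0,0,0,0,-0.6],[0,0,0,0,0,0,-0.6]]]' ; python3 -m creep '[[[0,0,0.6,0,0,0,-0.6],[0,0,2,0,0,0,-0.6],[0,0,5,0,0,0,-0.6],[0,0,9,0,0,0,-0.6],[0,0,12,0,0,0,-0.6]]]'
```

```text
clock: 10.75
position: [0.4853, 0.2047, 0.0758]
ee_rot: [-0.329, 3.124, 0.0]
force: [-1.7, 0.0, 0.1]
width: 0.614
clock: 11.15
position: [0.4852, 0.2045, 0.0756]
ee_rot: [0.329, -3.124, 0.0]
force: [-0.3, -0.7, -0.6]
width: 0.456
clock: 11.65
position: [0.4854, 0.2046, 0.198]
ee_rot: [-0.329, 3.123, 0.001]
force: [0.9, 0.0, -0.6]
width: 0.454
```

```bash
python3 -m creep '[[[1,-4.6,0,0,0,-3,-0.6],[2,-9.2,0,0,0,-6,-0.6],[3,-13.8,0,0,0,-9,-0.6],[4,-18.4,0,0,0,-12,-0.6],[5,-23,0,0,0,-13,-0.6]]]'; python3 -m creep '[[[1,-4.6,0,0,0,0,-0.6],[2,-9.2,0,0,0,0,-0.6],[3,-13.8,0,0,0,0,-0.6],[3.7,-18,0,0,0,0,-0.6],[3.7,-18,0,0,0,0,-0.6]]]'; python3 -m creep '[[[0,0,0,0,0,0,-0.6],[0,0,0,0,0,0,-0.6],[0,0,0,0,0,0,-0.6]]]'
```

```text
clock: 12.15
position: [0.5352, -0.0271, 0.1962]
ee_rot: [0.029, 3.141, 0.001]
force: [0.5, 1.2, -0.8]
width: 0.454
clock: 12.65
position: [0.5712, -0.2134, 0.1961]
ee_rot: [0.041, 3.141, -0.007]
force: [-1.1, -0.4, -0.7]
width: 0.455
clock: 12.95
position: [0.5724, -0.2035, 0.1957]
ee_rot: [-0.023, -3.141, -0.002]
force: [-0.4, -0.3, -1.4]
width: 0.454
```

```bash
python3 -m creep '[[[0,-0.1,-3,0,0,0,-0.6],[0,-0.1,-7,0,0,0,-0.6],[0,-0.1,-10.5,0,0,0,-0.6],[0,-0.1,-12,0,0,0,-0.6],[0,-0.1,-12.3,0,0,0,-0.6]]]'; python3 -m creep '[[[0,0,-0.1,0,0,0,-0.6],[0,0,-0.2,0,0,0,-0.6],[0,0,-0.3,0,0,0,-0.6],[0,0,-0.4,0,0,0,-0.6],[0,0,-0.4,0,0,0,-0.6]]]'
python3 - <<'E'
from h import *
im=arm.get_image("scene")[130:330,60:300,::-1]; im=cv2.resize(im,None,fx=3,fy=3,interpolation=cv2.INTER_CUBIC)
cv2.imwrite("pics/o2.png",im)
E
```

```text
clock: 13.45
position: [0.5714, -0.205, 0.0712]
ee_rot: [-0.025, -3.139, -0.002]
force: [0.8, -1.0, -0.9]
width: 0.454
clock: 13.95
position: [0.5725, -0.2065, 0.0691]
ee_rot: [0.027, 3.141, -0.0]
force: [-0.5, 0.1, -1.4]
width: 0.453
```

View pics/o2.png

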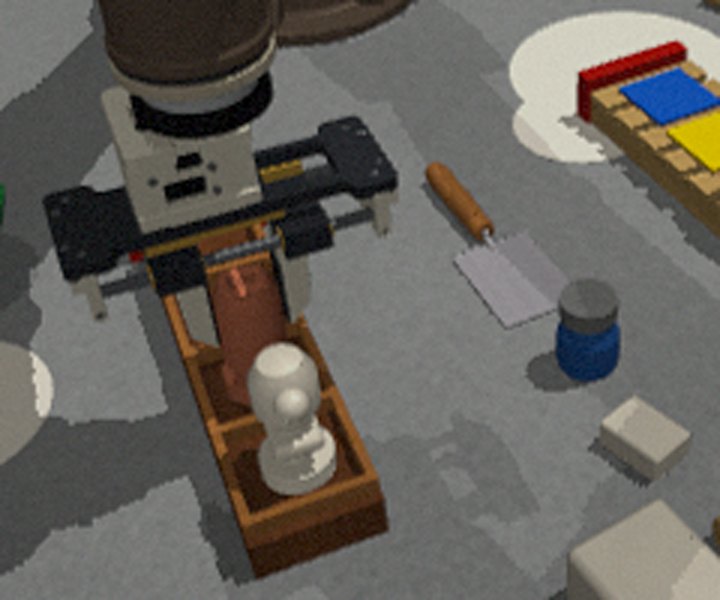

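The owl hangs over the second-farthest bay at crop (245,370) and sits well between the walls. Lowering it in small steps.

```bash
python3 -m creep '[[[0,0,-0.1,0,0,0,-0.6],[0,0,-0.2,0,0,0,-0.6],[0,0,-0.3,0,0,0,-0.6],[0,0,-0.3,0,0,0,-0.6]]]'; python3 -m creep '[[[0,0,-0.1,0,0,0,-0.6],[0,0,-0.1,0,0,0,-0.6]]]'
```

```text
clock: 14.4
position: [0.5721, -0.2064, 0.0654]
ee_rot: [-0.027, -3.141, -0.0]
force: [-0.4, -0.3, -1.1]
width: 0.453
clock: 14.6
position: [0.5723, -0.2065, 0.0647]
ee_rot: [0.027, 3.141, 0.0]
force: [-0.5, -0.7, -0.8]
width: 0.456
```

```bash
python3 -m creep '[[[0,0,-0.1,0,0,0,-0.6],[0,0,-0.1,0,0,0,-0.6]]]'
```

```text
clock: 14.8
position: [0.5727, -0.2067, 0.0645]
ee_rot: [0.027, 3.14, -0.0]
force: [-1.7, -0.2, 6.7]
width: 0.452
```

```bash
python3 -m creep '[[[0,0,0.1,0,0,0,-0.6],[0,0,0.1,0,0,0,-0.1],[0,0,0.1,0,0,0,0.2],[0,0,0.1,0,0,0,0.6],[0,0,0.1,0,0,0,1]]]'; python3 -m creep '[[[0,0,0,0,0,0,1],[0,0,0,0,0,0,1],[0,0,0,0,0,0,1],[0,0,1,0,0,0,1],[0,0,4,0,0,0,1]]]';  python3 -m creep '[[[0,0,4.5,0,0,0,1],[0,0,9.2,0,0,0,1]]]'
```

```text
clock: 15.3
position: [0.5723, -0.2064, 0.0646]
ee_rot: [0.027, 3.141, -0.0]
force: [-0.2, 0.2, 0.5]
width: 0.661
clock: 15.8
position: [0.5704, -0.2057, 0.1032]
ee_rot: [-0.027, -3.137, -0.002]
force: [0.3, 0.7, 1.0]
width: 0.999
clock: 16.0
position: [0.5715, -0.2064, 0.1983]
ee_rot: [-0.027, -3.14, -0.0]
force: [1.4, -0.0, 0.0]
width: 0.997
```

```bash
python3 -m creep '[[[-0.1,4.6,0,0,0,3,1],[-0.2,9.2,0,0,0,6,1],[-0.4,13.8,0,0,0,9,1],[-0.6,18.4,0,0,0,12,1],[-0.6,23,0,0,0,12.5,1]]]'; python3 -m creep '[[[-0.1,4.6,0,0,0,0,1],[-0.2,9.2,0,0,0,0,1],[-0.4,13.8,0,0,0,0,1],[-0.6,18.5,0,0,0,0,1],[-0.6,18.5,0,0,0,0,1]]]'; python3 -m creep '[[[0,0,0,0,0,0,1],[0,0,0,0,0,0,1],[0,0,0,0,0,0,1]]]'
```

```text
clock: 16.5
position: [0.5659, 0.0252, 0.1977]
ee_rot: [-0.318, 3.124, 0.0]
force: [0.4, 0.5, 1.3]
width: 0.997
clock: 17.0
position: [0.5584, 0.2175, 0.197]
ee_rot: [0.331, -3.124, -0.007]
force: [-0.0, 0.1, -1.2]
width: 1.0
clock: 17.3
position: [0.5607, 0.2067, 0.1971]
ee_rot: [-0.311, 3.126, -0.001]
force: [0.6, -0.4, -0.3]
width: 1.001
```

```bash
python3 -m creep '[[[0,0,-3,0,0,0,1],[0,0,-6,0,0,0,1],[0,0,-9,0,0,0,1],[0,0,-11,0,0,0,1],[0,0,-12.1,0,0,0,1]]]'; python3 -m creep '[[[0,0,0,0,0,0,1],[0,0,0,0,0,0,1]]]';python3 - <<'E'
from h import *
im=arm.get_image("scene")[100:220,240:370,::-1]; im=cv2.resize(im,None,fx=5,fy=5,interpolation=cv2.INTER_CUBIC)
cv2.imwrite("pics/t1.png",im)
E
```

```text
clock: 17.8
position: [0.5596, 0.2068, 0.0741]
ee_rot: [0.312, -3.124, 0.002]
force: [0.0, -0.7, 0.1]
width: 0.997
clock: 18.0
position: [0.5609, 0.2082, 0.0765]
ee_rot: [-0.314, 3.125, 0.0]
force: [0.3, 0.5, 0.6]
width: 1.006
```

View pics/t1.png

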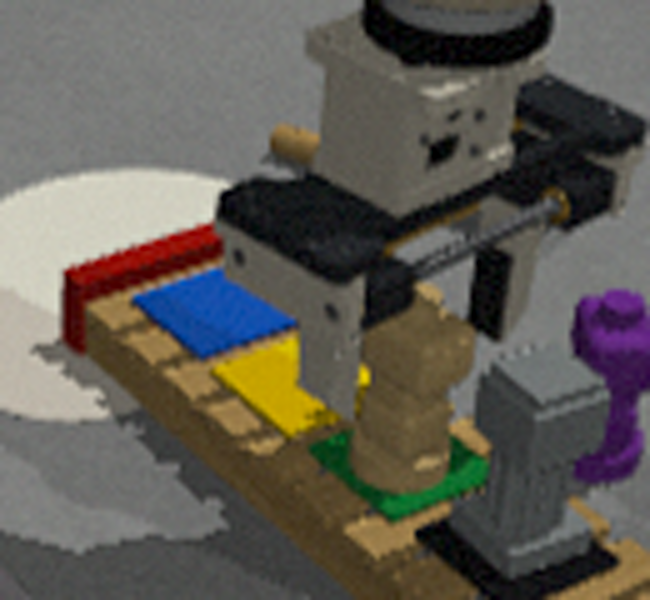

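The jaws straddle the buff torso, crop (415,350), evenly; the purple one at (620,380) is clear. Closing.

```bash
python3 -m creep '[[[0,0,0,0,0,0,0.3],[0,0,0,0,0,0,0],[0,0,0,0,0,0,-0.3],[0,0,0,0,0,0,-0.6],[0,0,0,0,0,0,-0.8]]]';python3 -m creep '[[[0,0,0,0,0,0,-0.8],[0,0,0,0,0,0,-0.8],[0,0,0,0,0,0,-0.8],[0,0,0,0,0,0,-0.8],[0,0,0,0,0,0,-0.8]]]' ; python3 -m creep '[[[0,0,0.6,0,0,0,-0.8],[0,0,2,0,0,0,-0.8],[0,0,5,0,0,0,-0.8],[0,0,9,0,0,0,-0.8],[0,0,12,0,0,0,-0.8]]]'
```

```text
clock: 18.55
position: [0.5603, 0.2086, 0.0758]
ee_rot: [-0.315, 3.126, 0.0]
force: [-0.0, 0.0, 0.6]
width: 0.613
clock: 19.05
position: [0.5602, 0.2084, 0.0756]
ee_rot: [0.315, -3.126, 0.0]
force: [-0.5, -0.3, -0.6]
width: 0.371
clock: 19.55
position: [0.5608, 0.2087, 0.1991]
ee_rot: [-0.315, 3.124, 0.001]
force: [1.0, 0.0, -1.4]
width: 0.372
```

```bash
python3 -m creep '[[[-0.7,-4.6,0,0,0,-3,-0.8],[-1.4,-9.2,0,0,0,-6,-0.8],[-2.1,-13.8,0,0,0,-9,-0.8],[-2.8,-18.4,0,0,0,-12,-0.8],[-3.5,-23,0,0,0,-12.5,-0.8]]]'; python3 -m creep '[[[-0.7,-4.6,0,0,0,0,-0.8],[-1.4,-9.2,0,0,0,0,-0.8],[-2.1,-13.8,0,0,0,0,-0.8],[-2.9,-18.2,0,0,0,0,-0.8],[-2.9,-18.2,0,0,0,0,-0.8]]]'; python3 -m creep '[[[0,0,0,0,0,0,-0.8],[0,0,0,0,0,0,-0.8],[0,0,0,0,0,0,-0.8]]]'
```

```text
clock: 20.05
position: [0.5249, -0.023, 0.197]
ee_rot: [0.03, 3.14, 0.001]
force: [1.3, -0.8, -1.1]
width: 0.37
clock: 20.55
position: [0.4941, -0.211, 0.1974]
ee_rot: [0.042, 3.14, -0.006]
force: [-0.9, 0.4, -1.9]
width: 0.368
clock: 20.85
position: [0.4967, -0.2018, 0.1959]
ee_rot: [0.023, 3.141, 0.001]
force: [-0.8, -0.3, -2.2]
width: 0.367
```

```bash
python3 -m creep '[[[0,-0.1,-3,0,0,0,-0.8],[0,-0.1,-7,0,0,0,-0.8],[0,-0.1,-10.5,0,0,0,-0.8],[0,-0.1,-12,0,0,0,-0.8],[0,-0.1,-12.3,0,0,0,-0.8]]]'; python3 -m creep '[[[0,0,-0.1,0,0,0,-0.8],[0,0,-0.2,0,0,0,-0.8],[0,0,-0.3,0,0,0,-0.8],[0,0,-0.4,0,0,0,-0.8],[0,0,-0.4,0,0,0,-0.8]]]'
python3 - <<'E'
from h import *
im=arm.get_image("scene")[130:330,60:300,::-1]; im=cv2.resize(im,None,fx=3,fy=3,interpolation=cv2.INTER_CUBIC)
cv2.imwrite("pics/t2.png",im)
E
```

```text
clock: 21.35
position: [0.4953, -0.2026, 0.0708]
ee_rot: [-0.023, -3.138, -0.002]
force: [-0.1, -0.3, -1.3]
width: 0.372
clock: 21.85
position: [0.4965, -0.2044, 0.069]
ee_rot: [0.027, 3.141, -0.0]
force: [-0.1, 0.6, -1.8]
width: 0.372
```

View pics/t2.png

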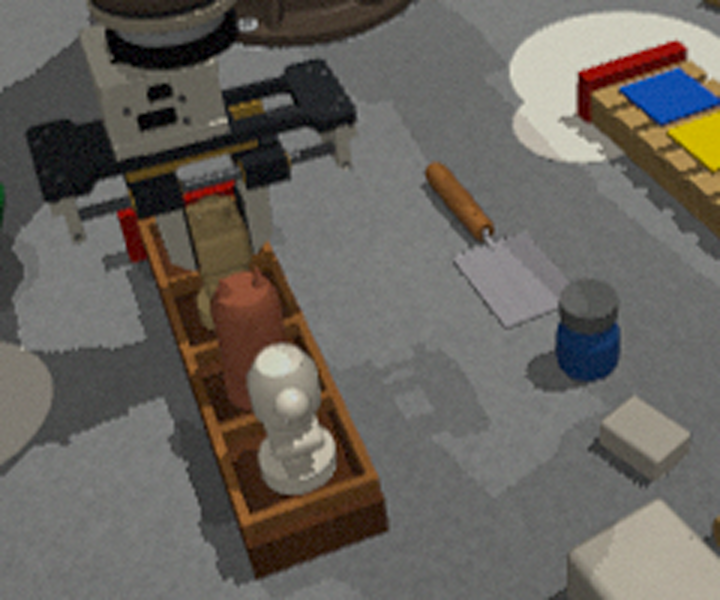

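Bust and owl stand upright. The torso is over the third bay at crop (215,290). Lowering.

```bash
python3 -m creep '[[[0,0,-0.1,0,0,0,-0.8],[0,0,-0.2,0,0,0,-0.8],[0,0,-0.3,0,0,0,-0.8],[0,0,-0.3,0,0,0,-0.8]]]'; python3 -m creep '[[[0,0,-0.1,0,0,0,-0.8],[0,0,-0.1,0,0,0,-0.8]]]'; python3 -m creep '[[[0,0,-0.1,0,0,0,-0.8],[0,0,-0.1,0,0,0,-0.8]]]'
```

```text
clock: 22.3
position: [0.4961, -0.2044, 0.0654]
ee_rot: [-0.027, -3.141, -0.0]
force: [0.6, -0.1, -1.9]
width: 0.367
clock: 22.5
position: [0.4962, -0.2045, 0.0645]
ee_rot: [-0.027, -3.141, 0.0]
force: [0.1, 0.1, -1.4]
width: 0.37
clock: 22.7
position: [0.4964, -0.2049, 0.0642]
ee_rot: [0.027, 3.141, -0.001]
force: [-1.1, 0.4, 6.0]
width: 0.37
```

```bash
python3 -m creep '[[[0,0,0.1,0,0,0,-0.8],[0,0,0.1,0,0,0,-0.2],[0,0,0.1,0,0,0,0.2],[0,0,0.1,0,0,0,0.6],[0,0,0.1,0,0,0,1]]]'; python3 -m creep '[[[0,0,0,0,0,0,1],[0,0,0,0,0,0,1],[0,0,0,0,0,0,1],[0,0,1,0,0,0,1],[0,0,4,0,0,0,1]]]';  python3 -m creep '[[[0,0,4.5,0,0,0,1],[0,0,9.2,0,0,0,1]]]'
```

```text
clock: 23.2
position: [0.4962, -0.2044, 0.0646]
ee_rot: [-0.027, -3.141, -0.0]
force: [-0.1, 0.2, 0.9]
width: 0.614
clock: 23.7
position: [0.4946, -0.2038, 0.1036]
ee_rot: [-0.027, -3.137, -0.002]
force: [0.7, -0.2, 0.1]
width: 0.992
clock: 23.9
position: [0.4954, -0.2044, 0.1983]
ee_rot: [-0.028, -3.14, 0.0]
force: [1.6, 0.3, 0.7]
width: 1.003
```

```bash
python3 -m creep '[[[1.4,4.5,0,0,0,2,1],[2.8,9,0,0,0,4,1],[4.2,13.5,0,0,0,6,1],[5.6,18,0,0,0,7.3,1],[7,22.5,0,0,0,7.3,1]]]'; python3 -m creep '[[[1.4,4.5,0,0,0,0,1],[2.8,9,0,0,0,0,1],[4.2,13.5,0,0,0,0,1],[5.6,17.5,0,0,0,0,1],[6.5,20.1,0,0,0,0,1]]]'; python3 -m creep '[[[0,0,0,0,0,0,1],[0,0,0,0,0,0,1],[0,0,0,0,0,0,1]]]'
```

```text
clock: 24.4
position: [0.5666, 0.0223, 0.1977]
ee_rot: [-0.174, 3.136, 0.0]
force: [1.1, -0.1, 0.4]
width: 1.0
clock: 24.9
position: [0.6312, 0.2258, 0.1971]
ee_rot: [-0.178, 3.136, 0.002]
force: [0.0, -0.2, 0.9]
width: 0.997
clock: 25.2
position: [0.6313, 0.2199, 0.1971]
ee_rot: [-0.17, 3.137, -0.001]
force: [0.6, 0.7, -0.2]
width: 1.001
```

```bash
python3 -m creep '[[[0,0.1,-3,0,0,0,1],[0,0.1,-6,0,0,0,1],[0,0.1,-9,0,0,0,1],[0,0.1,-11,0,0,0,1],[0,0.1,-12.1,0,0,0,1]]]'; python3 -m creep '[[[0,0,0,0,0,0,1],[0,0,0,0,0,0,1]]]';python3 - <<'E'
from h import *
im=arm.get_image("scene")[120:240,260:390,::-1]; im=cv2.resize(im,None,fx=5,fy=5,interpolation=cv2.INTER_CUBIC)
cv2.imwrite("pics/k1.png",im)
E
```

```text
clock: 25.7
position: [0.6303, 0.2205, 0.0743]
ee_rot: [0.17, -3.135, 0.002]
force: [0.8, 0.4, 0.3]
width: 0.998
clock: 25.9
position: [0.6319, 0.2221, 0.0768]
ee_rot: [-0.172, 3.136, 0.0]
force: [0.4, 0.5, -0.3]
width: 0.999
```

View pics/k1.png

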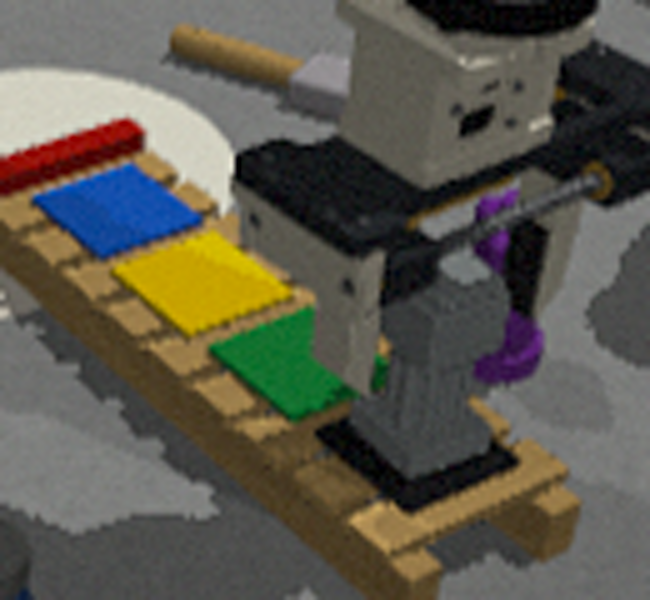

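```bash
python3 -m creep '[[[0,0,0,0,0,0,0.3],[0,0,0,0,0,0,0],[0,0,0,0,0,0,-0.3],[0,0,0,0,0,0,-0.6],[0,0,0,0,0,0,-0.6]]]';python3 -m creep '[[[0,0,0,0,0,0,-0.6],[0,0,0,0,0,0,-0.6],[0,0,0,0,0,0,-0.6],[0,0,0,0,0,0,-0.6]]]' ; python3 -m creep '[[[0,0,0.6,0,0,0,-0.6],[0,0,2,0,0,0,-0.6],[0,0,5,0,0,0,-0.6],[0,0,9,0,0,0,-0.6],[0,0,12,0,0,0,-0.6]]]'
```

```text
clock: 26.45
position: [0.6312, 0.2226, 0.0757]
ee_rot: [-0.173, 3.137, 0.0]
force: [-0.2, -0.2, -0.4]
width: 0.617
clock: 26.85
position: [0.6312, 0.2226, 0.0756]
ee_rot: [0.173, -3.137, -0.0]
force: [0.9, -0.9, -0.2]
width: 0.452
clock: 27.35
position: [0.6319, 0.2226, 0.1992]
ee_rot: [-0.173, 3.134, 0.001]
force: [0.3, 0.9, -1.4]
width: 0.452
```

```bash
python3 -m creep '[[[-2.1,-4.3,0,0,0,-2,-0.6],[-4.2,-8.6,0,0,0,-4,-0.6],[-6.3,-12.9,0,0,0,-6,-0.6],[-8.4,-17.2,0,0,0,-7.3,-0.6],[-10.5,-21.5,0,0,0,-7.3,-0.6]]]'; python3 -m creep '[[[-2.1,-4.3,0,0,0,0,-0.6],[-4.2,-8.6,0,0,0,0,-0.6],[-6.3,-12.9,0,0,0,0,-0.6],[-8.4,-17.2,0,0,0,0,-0.6],[-10.6,-21.2,0,0,0,0,-0.6]]]'; python3 -m creep '[[[0,0,0,0,0,0,-0.6],[0,0,0,0,0,0,-0.6],[0,0,0,0,0,0,-0.6],[0,0,0,0,0,0,-0.6]]]'
python3 - <<'E'
from h import *
im=arm.get_image("scene")[100:300,40:280,::-1]; im=cv2.resize(im,None,fx=3,fy=3,interpolation=cv2.INTER_CUBIC)
cv2.imwrite("pics/k2.png",im)
E
```

```text
clock: 27.85
position: [0.5254, 0.006, 0.1969]
ee_rot: [0.028, 3.14, 0.001]
force: [0.3, -0.5, -1.2]
width: 0.451
clock: 28.35
position: [0.4194, -0.2064, 0.197]
ee_rot: [0.028, 3.139, -0.0]
force: [0.6, -0.7, -1.1]
width: 0.45
clock: 28.75
position: [0.4211, -0.2032, 0.1959]
ee_rot: [0.023, 3.141, 0.0]
force: [0.5, 0.1, -0.9]
width: 0.45
```

View pics/k2.png

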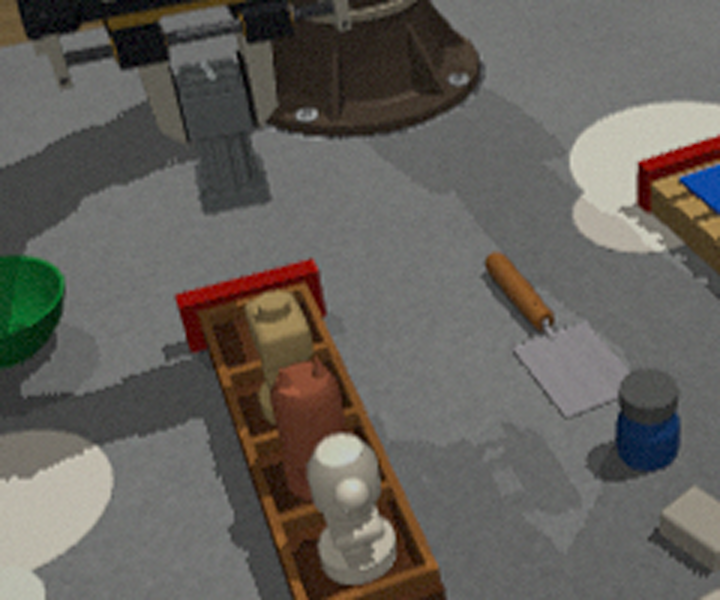

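```bash
python3 - <<'E'
from h import *
for z in(.25,.2,.16,.13): print(((proj("scene",[[.421,-.2032,z]])-[40,100])*3).round())
im=arm.get_image("scene")[100:190,60:160,::-1]; im=cv2.resize(im,None,fx=6.5,fy=6.5,interpolation=cv2.INTER_CUBIC)
cv2.imwrite("pics/k3.png",im)
E
```

```text
[[207.  73.]]
[[222. 141.]]
[[234. 192.]]
[[242. 229.]]
```

View pics/k3.png

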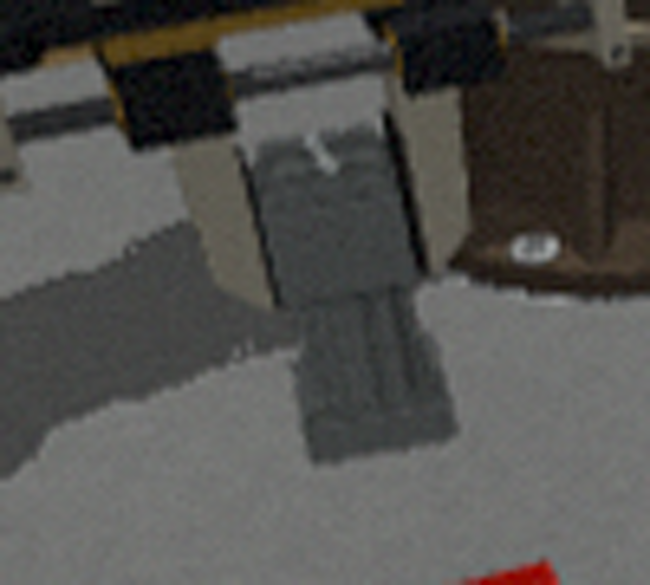

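```bash
python3 -m creep '[[[0,0,-3,0,0,0,-0.6],[0,0,-7,0,0,0,-0.6],[0,0,-10.5,0,0,0,-0.6],[0,0,-12,0,0,0,-0.6],[0,0,-12.3,0,0,0,-0.6]]]'; python3 -m creep '[[[0,0,-0.1,0,0,0,-0.6],[0,0,-0.2,0,0,0,-0.6],[0,0,-0.3,0,0,0,-0.6],[0,0,-0.4,0,0,0,-0.6],[0,0,-0.4,0,0,0,-0.6]]]'
python3 - <<'E'
from h import *
im=arm.get_image("scene")[130:330,60:300,::-1]; im=cv2.resize(im,None,fx=3,fy=3,interpolation=cv2.INTER_CUBIC)
cv2.imwrite("pics/k4.png",im)
E
```

```text
clock: 29.35
position: [0.4192, -0.2034, 0.0708]
ee_rot: [-0.025, -3.138, -0.001]
force: [0.0, 1.3, 0.4]
width: 0.451
clock: 29.85
position: [0.4205, -0.2044, 0.069]
ee_rot: [0.027, 3.141, -0.0]
force: [-0.4, -0.3, -1.2]
width: 0.452
```

View pics/k4.png

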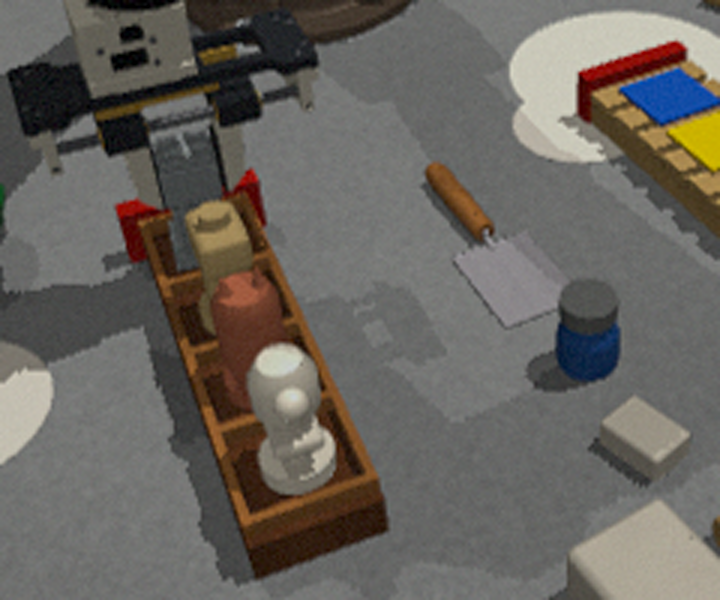

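The column is over the bay next to the red end at crop (185,220), and the other three stand. Lowering.

```bash
python3 -m creep '[[[0,0,-0.1,0,0,0,-0.6],[0,0,-0.2,0,0,0,-0.6],[0,0,-0.3,0,0,0,-0.6],[0,0,-0.3,0,0,0,-0.6]]]'; python3 -m creep '[[[0,0,-0.1,0,0,0,-0.6],[0,0,-0.1,0,0,0,-0.6]]]'; python3 -m creep '[[[0,0,-0.1,0,0,0,-0.6],[0,0,-0.1,0,0,0,-0.6]]]'
```

```text
clock: 30.3
position: [0.4201, -0.2044, 0.0655]
ee_rot: [-0.027, -3.141, -0.0]
force: [0.0, -0.6, -1.7]
width: 0.45
clock: 30.5
position: [0.4202, -0.2044, 0.0645]
ee_rot: [-0.027, -3.141, -0.0]
force: [-0.0, -0.0, -1.6]
width: 0.452
clock: 30.7
position: [0.4207, -0.2048, 0.0641]
ee_rot: [0.027, 3.14, -0.0]
force: [-0.5, -0.6, 6.3]
width: 0.452
```

```bash
python3 -m creep '[[[0,0,0.1,0,0,0,-0.6],[0,0,0.1,0,0,0,-0.1],[0,0,0.1,0,0,0,0.2],[0,0,0.1,0,0,0,0.6],[0,0,0.1,0,0,0,1]]]'; python3 -m creep '[[[0,0,0,0,0,0,1],[0,0,0,0,0,0,1],[0,0,0,0,0,0,1],[0,0,1,0,0,0,1],[0,0,4,0,0,0,1]]]';  python3 -m creep '[[[0,0,4.5,0,0,0,1],[0,0,9.2,0,0,0,1],[0,4,9.5,0,0,0,1],[0,8,9.5,0,0,0,1],[0,12.5,9.5,0,0,0,1]]]'; python3 -m creep '[[[0,4,0,0,0,0,1],[0,8,0,0,0,0,1],[0,12,0,0,0,0,1],[0,16,0,0,0,0,1],[0,16,0,0,0,0,1]]]'
python3 - <<'E'
from h import *
im=arm.get_image("scene")[130:330,60:300,::-1]; a=cv2.resize(im,None,fx=3,fy=3,interpolation=cv2.INTER_CUBIC)
cv2.imwrite("pics/f1.png",a)
im=arm.get_image("top")[120:310,120:410,::-1]; cv2.imwrite("pics/f2.png",cv2.resize(im,None,fx=2.7,fy=2.7,interpolation=cv2.INTER_CUBIC))
E
```

```text
clock: 31.2
position: [0.4203, -0.2044, 0.0646]
ee_rot: [0.027, 3.141, 0.0]
force: [-0.3, -0.4, 0.1]
width: 0.663
clock: 31.7
position: [0.4186, -0.2038, 0.1039]
ee_rot: [-0.027, -3.137, -0.001]
force: [0.5, -0.2, 0.6]
width: 0.997
clock: 32.2
position: [0.4203, -0.0788, 0.201]
ee_rot: [0.03, 3.139, -0.0]
force: [0.7, 1.4, -0.3]
width: 1.003
clock: 32.7
position: [0.4201, 0.0857, 0.2003]
ee_rot: [0.016, 3.141, 0.003]
force: [0.1, -0.6, -0.0]
width: 0.999
```

View pics/f1.png

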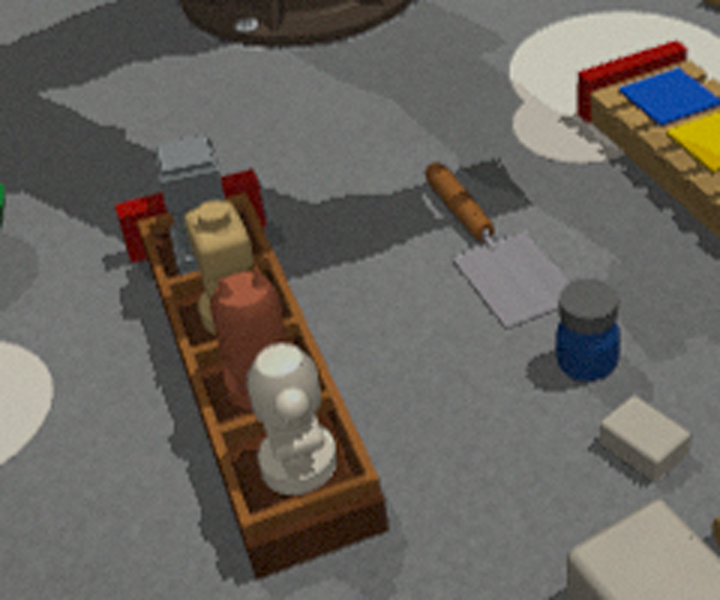

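View pics/f2.png

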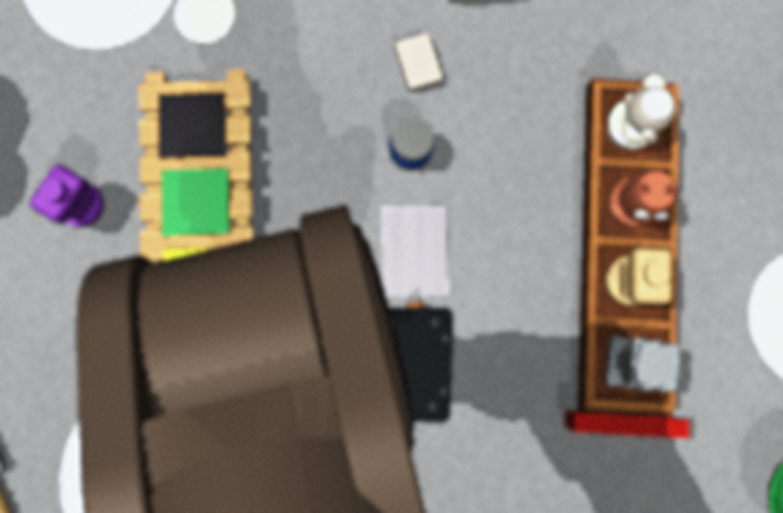

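Top view: bust, owl, torso and column stand upright one per bay at (640,115), (645,195), (640,275) and (645,362). The column is next to the red end, and the arm is clear. Handing in after a short settle.

```bash
python3 -m creep '[[[0,0,0,0,0,0,1],[0,0,0,0,0,0,1],[0,0,0,0,0,0,1]]]'; python3 -c "
from cell import arm
print(arm.sign_off())"
```

```text
clock: 33.1
position: [0.4203, 0.0796, 0.1998]
ee_rot: [0.03, 3.141, -0.0]
force: [0.4, 0.3, -0.2]
width: 1.001
the job is handed in; nothing more can be done
None
```

I moved all four casts to the carrying rack in reverse order and handed the job in at 33.1 s. From the red end the row now reads column, torso, owl, bust; on the drying rack it was bust, owl, torso, column.

- **Final pictures:** both views show one cast standing upright in each bay and the gripper clear. The purple torso look-alike was not touched.
- **Setting down:** each cast touched the floor of its bay at the height I expected, with a peak reading of about 6 to 7 N before I released it.
- **Height disagreement:** the pictures showed the fingertips about 29 mm higher than the reported pose and the stated tool dimensions imply. I followed the pictures, and the four gripped widths (about 40, 42, 34 and 42 mm) and the contact heights bore that out.
- **Column grip:** the gripped width was 41.6 mm against the 40 mm stated, so it was probably held slightly off in yaw. It still stands inside its bay.

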